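# Pin down the torque wrench's hold-down bar

## Robot

A 6-joint arm with a two-finger parallel gripper is mounted at the origin on the work surface. World frame = base frame: x ahead of the robot, y to its left, z up, the work surface at z = 0. Lengths are in m, angles in rad, forces in N, time in s.
With the tool pointing down it reaches from about 0.225 to 0.875 m from the base axis. Payload 3.4 kg.
Tool frame: the origin (TCP) lies midway between the tips of the shut fingers; the grasp point (between the pads) lies 19 mm behind it (pinch_z is the distance from the TCP to the grasp point, in m); z points along the fingers, y is the line along which they close (so a half turn about z gives the same grasp; the last joint's range is limited). The gripper opens to 85 mm and grips with 20 to 120 N. Pads are 22 mm wide; open, the fingers measure 114 mm over their backs; the gripper's body (76 mm by 85 mm) begins 54 mm behind the grasp point. The pads swing forward as they close: fully open they stand 13 mm farther back than shut.
Start: joints at [1.055, 0.276, 1.505, -0, 1.361, -0.121], TCP at [0.221, 0.531, 0.231] pointing down, gripper open.
Joint ranges: [-2.89, 2.89], [-0.75, 2.08], [0.22, 2.7], [-1.18, 4.32], [0.11, 2.71], [-2.7, 2.7]. Speed limits (rad/s): [2.57, 2.57, 3.14, 3.14, 3.14, 3.14].

## Interface

Orientations are given as a unit quaternion [w, x, y, z].
In Python, from rig import get_state, get_image, sign_off, pinch_z gives the robot as it stands.
- The arm moves only by the tool send_rows, never from a script. Its argument "steps" is one flat list of numbers, 5 for each row, row after row: the gripper's target within -1 to 1 (fully open at 1, half-way at 0, shut at -1), then the shift along the tool's x, y, z in cm, then the turn about the tool's z in degrees. In form: [gripper, x, y, z, roll, gripper, x, y, z, roll, ...]. A call has 1 to 12 rows; each row shifts and turns the commanded pose from where the row before left it, along the tool's axes as they then stand; what a row does not reach is not made up. A row lasts 1/10 s, in which the tool goes at most 50 mm and 8.59 degrees, less where a joint would pass 70% of its speed; a pose out of reach is approached as far as the arm can. A call is refused whole if a number of a shift passes 5 or a number of a turn 8.59, either way. A call with a gripper value outside its range is refused whole. The fingers move at their own pace and stop on an object; "newtons" is the grip in N (left out, the last holds). Time passes only in rows, so rows that do not move let the fingers close. It gives the time, the measured TCP pose, the force, the opening and the grip force at its end, in the units of the state.
- get_state(): the state, without advancing time (a new reading comes with each control period).
- get_image(name): name is "scene" or "top" or "wrist"; returns a dict with "color" (400x640x3 uint8, red, green, blue), "mtx" (3x3 intrinsics, pixels), "k1" (the pictures are not rectified: a ray, as slopes to the right and down, at radius r is drawn at 1 + k1 r^2 times it, then the intrinsics apply), "T" (4x4, takes a point from camera to world coordinates); the wrist camera has in their place "mount" (4x4, takes a point from camera to tool coordinates, whose origin is the TCP and whose axes are the flange's). Camera axes: x right, y down, z forward; pixel columns grow to the right and rows downward; lengths in m; the calibration is good to about 2 mm. A picture is of the moment at which its call begins: read the wrist's pose just before it. There is no depth.
- sign_off(): hands the job in; it is judged then, once.
The state is a dict: "clock": time; "qpos": joint angles; "qd": joint speeds; "effort": joint torques, N m; "position": TCP position; "ee_rot": TCP orientation; "contact_force": force on the tool from outside, world axes, zero at the start; "moment": the same for the moment, N m; "width": finger opening in m; "gripper_force": force on a finger pad.
Only numpy, scipy, OpenCV 4.12 (cv2) and the standard library are available. Lean on these libraries where they do the work, as an engineer would, in place of code of your own. Each camera call takes 0.05 s, during which the arm holds its last target. There are 200 camera calls.

## Task

Swing the hold-down bar closed over the red torque wrench until it meets its stop and its eye lies over the lug. Then take the blue-handled pin from the rack and drop it through the eye and the lug, fully home with its flange down on the bar's eye, and let go.

Things in the scene. Friction and masses are not known exactly. Their poses are not given: they have to be found in the camera images.
- bar (a joint): Angle (rad) of the blue hold-down bar: 0 = against its stop, eye over the lug; grows to 1.3 as it opens, counterclockwise seen from above. Stiff vertical hinge (2 N at the handle), stays where left. Eye: steel ring 150 mm from the hinge, 44 mm wide, 20 mm hole, 76 to 96 mm above the table. Below the bar lies a fixed red torque wrench; its cradle and all of it stay under 97 mm.
- bar_handle (a point): Grip point on the bar's upright black round handle (18 mm diameter, from 90 to 140 mm above the table): on its axis, 20 mm below its top. Its frame turns with the bar: -y points along the bar towards the eye, z up. The hinge axis is 80 mm from here along +y, the eye's centre 70 mm along -y.
- lug_hole (a point): Centre of the mouth of the fixed lug, an upright steel tube (44 mm outside, 20 mm hole, 63 mm deep), mouth 75 mm above the table. z up; the bar's hinge axis is 150 mm away along +y. The closed bar's eye (20 mm thick) lies 1 mm above it. A yellow stop tab stands beside it on the robot's side, top at 90 mm.
- pin: Blue-handled steel pin, 80 to 170 g, upright in a grey rack 60 mm high, between or beside a red and a yellow one, 75 mm apart in a row roughly along the world's y. Origin: on its axis, underside of its flange; z up. Below: shank 12 mm diameter, 55 mm long, round nose. Above: flange 34 mm diameter, 6 mm thick, then a round handle 20 mm diameter, from 6 to 52 mm above the origin.

How it is judged:
By the outcome, as a careful person would: the job done as asked, in the order asked, and still so for the second after the job is handed in, with the robot touching nothing.
It also fails if it takes over 54 s, if anything falls off the work surface, if the arm or the gripper's body presses on something with over 40 N, if the wrist force passes 120 N, or if a joint passes its speed limit or range.

## Working session

There is one attempt and no reset: what is moved stays moved. The work goes in short steps, Python scripts to look and compute and a tool call to move; the robot and the scene stay as the last step left them, time stands still between calls to the robot, and variables do not carry over. Pictures are saved under pics/ and viewed, at most 10 in all, crops included, and the job is handed in when it is done.

Besides the shell and the picture viewer there is one more tool, called as name(argument=value, ...) on one line, values as JSON. send_rows: Moves the arm, as the interface text tells. Its arguments: {"type":"object","properties":{"steps":{"type":"array"},"newtons":{"type":"number"}},"required":["steps"]}

```bash
mkdir -p pics
cat > h.py <<'E'
import numpy as np, cv2
from rig import get_state, get_image, sign_off, pinch_z
from scipy.spatial.transform import Rotation as R
def Tt(s):
    q=s["ee_rot"];T=np.eye(4);T[:3,:3]=R.from_quat([q[1],q[2],q[3],q[0]]).as_matrix();T[:3,3]=s["position"];return T
def cam(n):
    s=get_state();im=get_image(n)
    im["W"]=Tt(s)@im["mount"] if n=="wrist" else im["T"]
    return im
def ray(im,u,v):
    k=im["k1"];p=cv2.undistortPoints(np.array([[[u,v]]],float),np.array(im["mtx"]),np.array([k,0,0,0.]))[0,0]
    W=im["W"];return W[:3,3],W[:3,:3]@np.array([p[0],p[1],1])
def onz(im,u,v,z):
    o,d=ray(im,u,v);return o+d*(z-o[2])/d[2]
def proj(im,P):
    p=np.linalg.inv(im["W"])@np.append(P,1);x,y=p[:2]/p[2];f=1+im["k1"]*(x*x+y*y);m=np.array(im["mtx"]);return m[0,0]*x*f+m[0,2],m[1,1]*y*f+m[1,2]
def two(a,ua,b,ub):
    o1,d1=ray(a,*ua);o2,d2=ray(b,*ub);t=np.linalg.lstsq(np.c_[d1,-d2],o2-o1,rcond=None)[0]
    p,q=o1+t[0]*d1,o2+t[1]*d2;return (p+q)/2,np.linalg.norm(p-q)
def save(im,n): cv2.imwrite("pics/"+n,im["color"][:,:,::-1])
E
python3 - <<'E'
from h import *
for n in("scene","top","wrist"):
    im=cam(n);save(im,n+"0.png");print(n,im["W"].round(3).tolist(),im["k1"],np.array(im["mtx"]).round(0).tolist())
s=get_state();print(s,pinch_z)
E
```

```text
scene [[-0.068, 0.53, -0.845, 1.23], [0.998, 0.05, -0.049, 0.048], [0.016, -0.847, -0.532, 0.577], [0.0, 0.0, 0.0, 1.0]] 0.022750345531354986 [[402.0, 0.0, 320.0], [0.0, 402.0, 198.0], [0.0, 0.0, 1.0]]
top [[-0.012, -0.981, 0.196, 0.334], [-1.0, 0.008, -0.021, 0.031], [0.019, -0.196, -0.98, 1.06], [0.0, 0.0, 0.0, 1.0]] -0.11159537475113786 [[415.0, 0.0, 319.0], [0.0, 415.0, 202.0], [0.0, 0.0, 1.0]]
wrist [[0.385, 0.888, 0.253, 0.156], [0.923, -0.369, -0.108, 0.558], [-0.002, 0.276, -0.961, 0.371], [0.0, 0.0, 0.0, 1.0]] -0.05997351585599125 [[317.0, 0.0, 323.0], [0.0, 317.0, 202.0], [0.0, 0.0, 1.0]]
{'clock': 0.15, 'qpos': array([ 1.05498901e+00,  2.76464767e-01,  1.50582417e+00, -4.04292339e-05,
        1.36072558e+00, -1.21027664e-01]), 'qd': array([ 1.48175544e-03, -2.99661787e-05, -2.47925657e-03, -3.31163774e-04,
        2.54408602e-03,  2.87049488e-04]), 'effort': array([ 1.00113899e-03, -4.17143333e+01, -2.46032345e+01, -1.33872704e-04,
        7.62911746e-03,  1.26044736e-05]), 'position': array([0.22098466, 0.53041204, 0.2306371 ]), 'ee_rot': array([-2.03794347e-04,  1.96106319e-01,  9.80582381e-01, -6.81385414e-04]), 'contact_force': array([-0.5899737 ,  0.40047364,  0.12386941]), 'moment': array([0.00847057, 0.01794489, 0.02790459]), 'gripper_force': 0.0, 'width': 0.08549100268188055} 0.0187
```

View pics/top0.png

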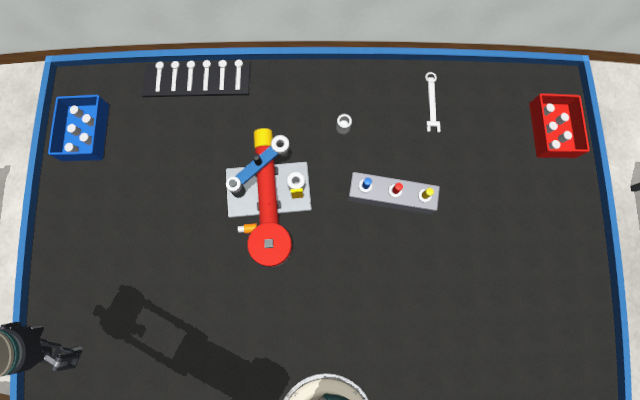

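View pics/scene0.png

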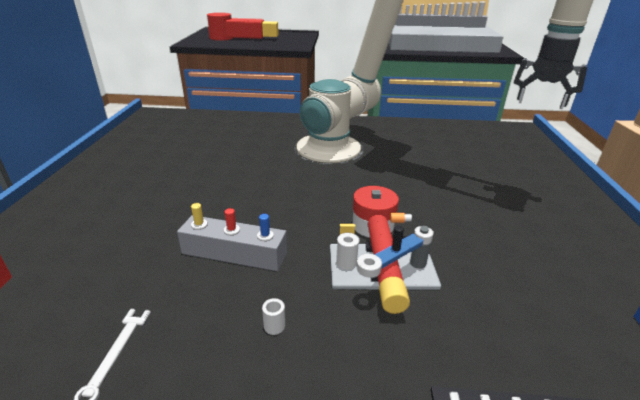

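The top view shows the hinge at about (234,184), the bar's eye at (280,144), the black handle near (257,160), the lug at (296,181) with its yellow stop at (297,194), and the blue pin at (366,184). The scene view agrees: pin (265,226), handle (398,238), lug (348,243), eye (369,265).

Run:
```python
from h import *
t=cam("top");s=cam("scene")
for n,a,b,c in(("top",t,(215,125),(320,205)),("scene",s,(325,215),(445,290))):pass
def blob(im,box,f):
    x0,y0,x1,y1=box;c=im["color"][y0:y1,x0:x1].astype(int);m=f(c[...,0],c[...,1],c[...,2]).astype(np.uint8)
    n,l,st,ce=cv2.connectedComponentsWithStats(m)
    return [((ce[i]+[x0,y0]).round(1).tolist(),(st[i][:5]+[x0,y0,0,0,0]).tolist()) for i in range(1,n) if st[i][4]>5]
blue=lambda r,g,b:(b>r+60)
blk=lambda r,g,b:(r<40)&(g<40)&(b<40)
print("pin top",blob(t,(350,165,380,200),blue));print("pin scene",blob(s,(250,205,280,240),blue))
print("handle t",blob(t,(246,150,270,172),blk));print("handle s",blob(s,(385,222,408,255),blk))
wh=lambda r,g,b:(r>195)&(abs(r-b)<30)
print("rings",blob(t,(220,130,310,200),wh))
a=t["color"][125:205,220:320];b=s["color"][215:285,325:445]
o=np.zeros((600,800,3),np.uint8)
A=cv2.resize(a,None,fx=4,fy=4,interpolation=0);B=cv2.resize(b,None,fx=4,fy=4,interpolation=0)
C=cv2.resize(t["color"][165:205,350:380],None,fx=8,fy=8,interpolation=0)
o[:320,:400]=A;o[320:,:480]=B;o[:320,410:650]=C
cv2.imwrite("pics/crop.png",o[:,:,::-1])
```

```text
pin top [([366.8, 182.3], [363, 177, 9, 12, 72])]
pin scene [([264.1, 223.7], [259, 213, 10, 23, 184])]
handle t [([257.8, 161.6], [254, 158, 7, 7, 27])]
handle s [([397.0, 239.3], [393, 230, 10, 20, 139])]
rings [([279.7, 143.3], [271, 135, 18, 17, 180]), ([291.4, 179.9], [276, 163, 34, 37, 840]), ([239.5, 186.5], [226, 168, 32, 32, 450])]
```

View pics/crop.png

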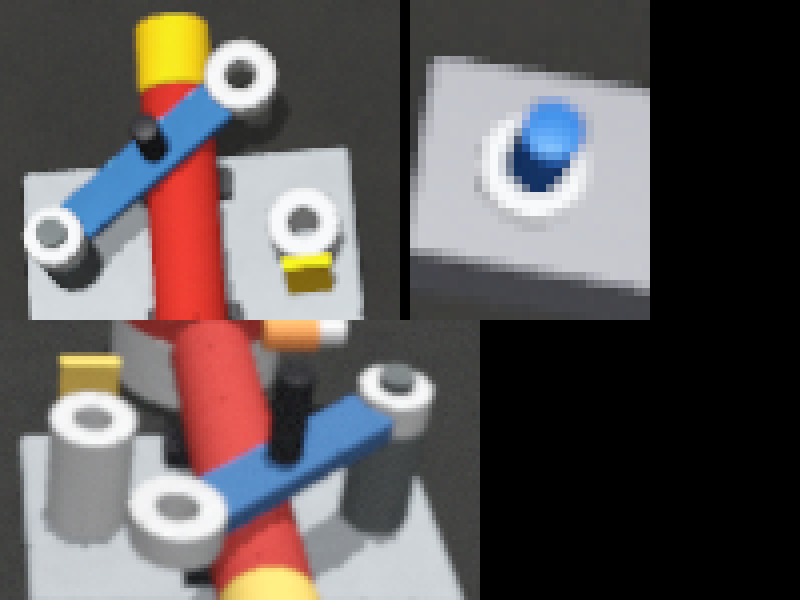

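The crops show the ring tops, lug mouth, hinge and handle top clearly. I'll turn these into points.

Run:
```python
from h import *
t=cam("top");s=cam("scene")
P={"eye":((279.8,143.1),(368.9,261.3),.096),"lug":((295.3,179.6),(347.8,239.3),.075),"hinge":((232.9,183.4),(423.9,230.2),.1),"handle":((256.5,156.7),(398.6,226),.14),"pintop":((367.4,180.2),(264.5,215.5),.112+0),"pinflange":((365.8,185.5),(265,233.5),.066)}
for k,(a,b,z) in P.items():
    p,e=two(t,a,s,b);print(k,p.round(4),"gap",round(e,4),"top@z",onz(t,*a,z).round(4),"scene@z",onz(s,*b,z).round(4))
```

```text
eye [0.6731 0.1054 0.0963] gap 0.0013 top@z [0.6732 0.1048 0.096 ] scene@z [0.6726 0.1061 0.096 ]
lug [0.5861 0.0681 0.0758] gap 0.0008 top@z [0.5863 0.0677 0.075 ] scene@z [0.585  0.0685 0.075 ]
hinge [0.5725 0.2172 0.0984] gap 0.0025 top@z [0.5719 0.2156 0.1   ] scene@z [0.5744 0.2179 0.1   ]
handle [0.6244 0.1565 0.1426] gap 0.0035 top@z [0.625  0.1551 0.14  ] scene@z [0.6206 0.1589 0.14  ]
pintop [ 0.5732 -0.1022  0.1146] gap 0.0025 top@z [ 0.5741 -0.1038  0.112 ] scene@z [ 0.5697 -0.1017  0.112 ]
pinflange [ 0.5716 -0.1042  0.068 ] gap 0.0028 top@z [ 0.5723 -0.1059  0.066 ] scene@z [ 0.5691 -0.1034  0.066 ]
```

send_rows(steps=[1,-3.6,-1.3,0,0,1,-3.6,-1.3,0,0,1,-3.6,-1.3,0,0,1,-3.6,-1.3,0,0,1,-3.6,-1.3,0,0,1,-3.6,-1.3,0,0,1,-3.6,-1.3,0,0,1,-3.6,-1.3,0,0,1,-3.6,-1.3,0,0,1,-3.6,-1.3,0,0,1,-3.6,-1.3,0,0,1,-3.6,-1.3,0,0], newtons=30)

```text
clock: 1.55
position: [0.561, 0.2194, 0.2314]
ee_rot: [0.0, 0.196, 0.981, 0.0]
contact_force: [0.7, 0.6, -0.0]
width: 0.0856
gripper_force: 0.0
```

send_rows(steps=[1,-2.8,-1.1,0,0,1,-2.8,-1.1,0,0,1,-2.8,-1.1,0,0,1,0,0,0,8.5,1,0,0,0,8.5,1,0,0,0,8.4,1,0,0,0,0,1,0,0,0,0])

```text
clock: 2.35
position: [0.6248, 0.1579, 0.2313]
ee_rot: [-0.0, 0.406, 0.914, 0.0]
contact_force: [-0.3, -0.5, -0.1]
width: 0.0851
gripper_force: 0.0
```

Run:
```python
from h import *
s=get_state();w=cam("wrist");save(w,"w1.png");print(s["position"],s["ee_rot"],Tt(s)[:3,:2].round(3).tolist(),[proj(w,np.array(p)) for p in((.626,.157,.14),(.586,.068,.075),(.673,.1054,.096))])
```

```text
[0.62476499 0.15789107 0.23125826] [-4.14943271e-05  4.05502882e-01  9.14093764e-01  2.11279843e-05] [[-0.671, 0.741], [0.741, 0.671], [0.0, 0.0]] [(np.float64(324.0883633561225), np.float64(209.17411565908375)), (np.float64(234.86621381468274), np.float64(227.13713738484435)), (np.float64(324.19230974908123), np.float64(264.79920429523906))]
```

View pics/w1.png

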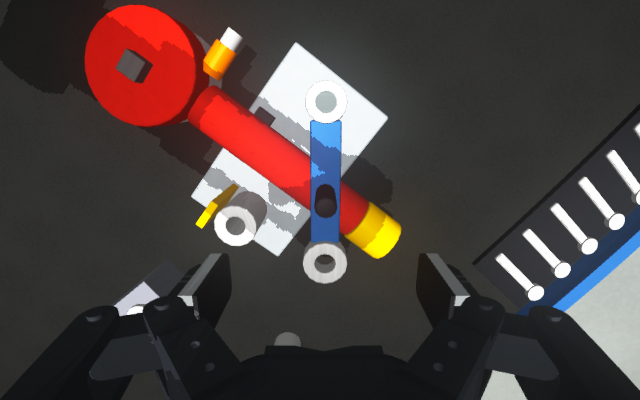

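Wrist view: handle top at (326,208), eye (325,263) and lug (235,225) all land within 2 px of the predictions. Descending and gripping.

send_rows(steps=[1,0,0,3.2,0,1,0,0,3.2,0,1,0,0,3.2,0,1,0,0,3.1,0,-1,0,0,0,0,-1,0,0,0,0,-1,0,0,0,0,-1,0,0,0,0,-1,0,0,0,0,-1,0,0,0,0,-1,0,0,0,0,-1,0,0,0,0], newtons=30)

```text
clock: 3.6
position: [0.6261, 0.1582, 0.1063]
ee_rot: [0.002, 0.407, 0.913, 0.001]
contact_force: [0.1, 0.2, 5.8]
width: 0.0172
gripper_force: 29.6
```

send_rows(steps=[-1,0.02,-0.56,0,4,-1,0.02,-0.56,0,4,-1,0.02,-0.56,0,4,-1,0.02,-0.56,0,4,-1,0.02,-0.56,0,4,-1,0.02,-0.56,0,4,-1,0.02,-0.56,0,4,-1,0.02,-0.56,0,4,-1,0,0,0,0,-1,0,0,0,0], newtons=40)

```text
clock: 4.6
position: [0.5862, 0.1393, 0.1063]
ee_rot: [0.001, 0.643, 0.766, 0.002]
contact_force: [-0.4, 1.5, 6.7]
width: 0.0169
gripper_force: 39.3
```

send_rows(steps=[-1,0.0,-0.28,0,2,-1,0.0,-0.28,0,2,-1,0,-0.14,0,1,-1,0,0,0,0,-1,0,0,0,0])

```text
clock: 5.1
position: [0.5801, 0.1386, 0.1064]
ee_rot: [0.001, 0.676, 0.737, 0.003]
contact_force: [0.6, 3.3, 6.3]
width: 0.0172
gripper_force: 39.4
```

Not yet against the stop by force; pressing on gently.

send_rows(steps=[-1,0.0,-0.1,0,0.7,-1,0,-0.1,0,0.7,-1,0,-0.1,0,0.0,-1,0,0,0,0,-1,0,0,0,0])

```text
clock: 5.6
position: [0.5802, 0.1385, 0.1064]
ee_rot: [0.003, 0.684, 0.729, 0.005]
contact_force: [8.5, 4.4, 2.4]
width: 0.0168
gripper_force: 39.7
```

send_rows(steps=[1,0,0,0,0,1,0,0,0,0,1,0,0,0,0,1,0,0,0,0,1,0,0,0,0,1,0,0,-3,0,1,0,0,-4,0,1,0,0,-4,0,1,0,0,-3,0,1,0,0,0,0,1,0,0,0,0])

```text
clock: 6.7
position: [0.5751, 0.1372, 0.2448]
ee_rot: [0.0, 0.685, 0.729, 0.0]
contact_force: [-0.4, 0.7, -0.9]
width: 0.0855
gripper_force: 0.0
```

Run:
```python
from h import *
s=get_state();w=cam("wrist");t=cam("top");sc=cam("scene")
print(s["position"],Tt(s)[:3,:2].round(3).tolist(),[proj(w,np.array(p)) for p in((.58,.1375,.14),(.586,.068,.096),(.5725,.217,.1))])
o=np.zeros((600,800,3),np.uint8);o[:400,:640]=w["color"]
o[400:,:250]=cv2.resize(t["color"][140:200,220:320],(333,200),interpolation=0)[:,:250]
o[400:,260:600]=cv2.resize(sc["color"][215:275,325:427],(340,200),interpolation=0)
cv2.imwrite("pics/w2.png",o[:,:,::-1])
```

```text
[0.57506323 0.13722219 0.24480622] [[-0.062, 0.998], [0.998, 0.062], [0.0, 0.001]] [(np.float64(330.06836690850423), np.float64(202.11918625683288)), (np.float64(330.35974660491206), np.float64(256.8801852742383)), (np.float64(326.65182592301426), np.float64(100.49919385827862))]
```

View pics/w2.png

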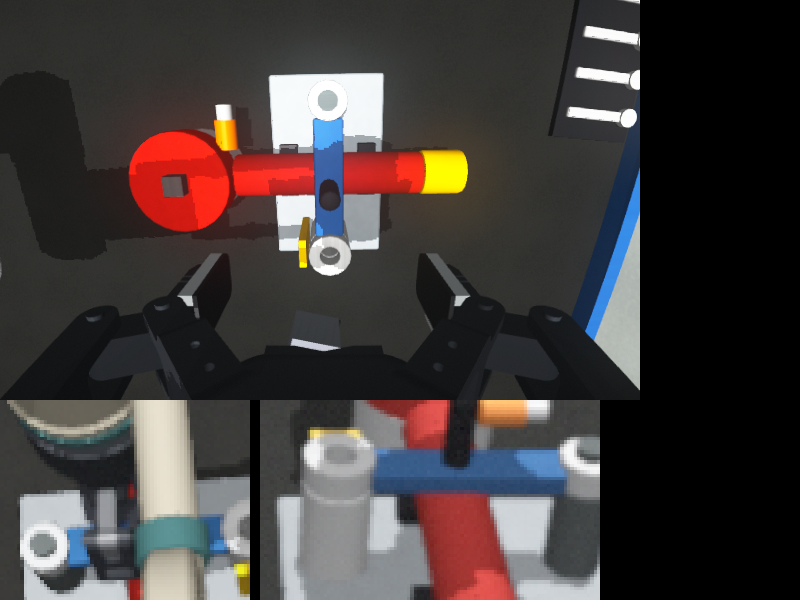

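The bar sits closed, its eye at (330,256) in the wrist view (predicted 330,257), concentric with the lug, against the yellow stop. On to the pin.

send_rows(steps=[1,-4,-0.3,0,0,1,-4,-0.3,0,0,1,-4,-0.3,0,0,1,-4,-0.3,0,0,1,-4,-0.3,0,0,1,-4,-0.3,0,0,1,0,0,2,5,1,0,0,2,5,1,0,0,0,0,1,0,0,0,0])

```text
clock: 7.85
position: [0.5716, -0.1032, 0.2033]
ee_rot: [-0.001, 0.745, 0.667, -0.001]
contact_force: [-0.7, 0.8, 0.9]
width: 0.0852
gripper_force: 0.0
```

Run:
```python
from h import *
s=get_state();w=cam("wrist");save(w,"w3.png")
c=w["color"].astype(int);m=((c[...,2]>c[...,0]+60)).astype(np.uint8);m[:, :230]=0;m[:,430:]=0
n,l,st,ce=cv2.connectedComponentsWithStats(m)
print([(st[i].tolist(),ce[i].round(1).tolist()) for i in range(1,n) if st[i][4]>20])
print(s["position"],Tt(s)[:3,:2].round(3).tolist(),[proj(w,np.array(p)) for p in((.5725,-.1045,.112),(.5725,-.1045,.066))])
```

```text
[([314, 183, 25, 35, 696], [325.7, 200.6])]
[ 0.5715655  -0.10316328  0.20328029] [[0.11, 0.994], [0.994, -0.11], [0.001, -0.003]] [(np.float64(325.8941572457893), np.float64(208.42400049163945)), (np.float64(325.63481023378466), np.float64(193.4705092471659))]
```

View pics/w3.png

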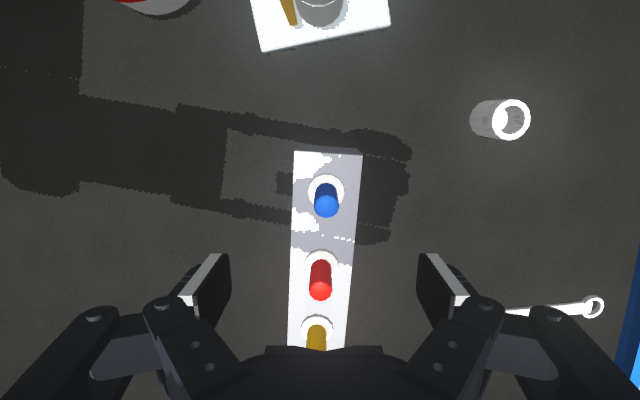

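The blue pin's top is at (326,205), and the red one is 80 px below it. That puts the pin at about (0.5725, -0.102). Descending and gripping.

send_rows(steps=[1,0.1,0.1,3.2,0,1,0,0,3.2,0,1,0,0,3.2,0,1,0,0,3.2,0,-1,0,0,0,0,-1,0,0,0,0,-1,0,0,0,0,-1,0,0,0,0,-1,0,0,0,0,-1,0,0,0,0,-1,0,0,0,0,-1,0,0,0,0], newtons=40)

```text
clock: 9.1
position: [0.5743, -0.1028, 0.0782]
ee_rot: [0.001, 0.746, 0.666, 0.001]
contact_force: [-0.6, 1.1, 5.8]
width: 0.0188
gripper_force: 39.1
```

send_rows(steps=[-1,0,0,-1,0,-1,0,0,-2,0,-1,0,0,-3,0,-1,0,0,-3,0,-1,0,0,-3,0,-1,0,0,0,0,-1,0,0,0,0,-1,0,0,0,0])

```text
clock: 9.9
position: [0.5722, -0.1022, 0.1952]
ee_rot: [-0.001, 0.746, 0.666, -0.001]
contact_force: [-0.4, -0.6, -1.0]
width: 0.019
gripper_force: 39.3
```

Run:
```python
from h import *
s=get_state();T=Tt(s);print(s["position"],s["width"],s["contact_force"],T.round(4).tolist())
w=cam("wrist");save(w,"w4.png")
sc=cam("scene");t=cam("top")
o=np.zeros((600,800,3),np.uint8);o[:400,:640]=w["color"]
u,v=map(int,proj(sc,s["position"]));print(u,v)
o[400:,:280]=cv2.resize(sc["color"][v-25:v+25,u-35:u+35],(280,200),interpolation=0)
cv2.imwrite("pics/v4.png",o[:,:,::-1])
```

```text
[ 0.57215537 -0.1021975   0.1951885 ] 0.019016672976174792 [-0.35072745 -0.64826013 -1.04458971] [[0.1118, 0.9937, -0.0024, 0.5722], [0.9937, -0.1118, 0.0008, -0.1022], [0.0006, -0.0025, -1.0, 0.1952], [0.0, 0.0, 0.0, 1.0]]
261 180
```

View pics/v4.png

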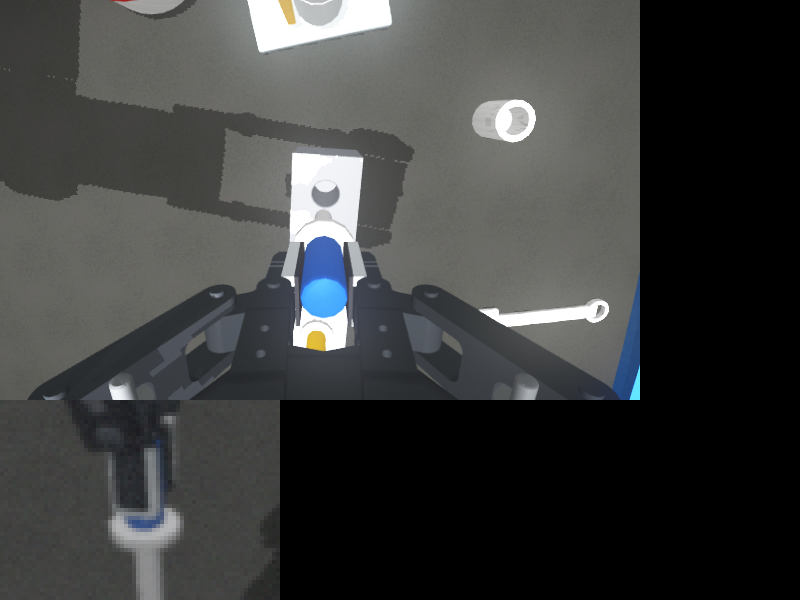

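The pin is held upright: top disc at (324,298), and the empty rack hole at (326,193). Now I'll get the pin's offset in the tool.

Run:
```python
from h import *
s=get_state();w=cam("wrist");T=Tt(s);Z=s["position"][2]
p=onz(w,324,298,Z+.034);print("top in tool",(np.linalg.inv(T)@np.append(p,1)).round(4))
print("rack hole",onz(w,326,193,.06).round(4))
sc=cam("scene");u,v=map(int,proj(sc,s["position"]))
c=sc["color"][v-25:v+40,u-35:u+35].astype(int);m=((c.min(2)>125)).astype(np.uint8)
for r in range(0,65,3):
    x=np.where(m[r])[0]
    if len(x): print(r+v-25,x.min()+u-35,x.max()+u-35,len(x))
for z in(.018,.073):print([np.round(proj(sc,s["position"]+np.array([0,dy,-z])),1) for dy in(0,.003)])
```

```text
top in tool [ 1.2e-03 -4.0e-04 -3.4e-02  1.0e+00]
rack hole [ 0.5737 -0.1026  0.06  ]
170 263 263 1
176 264 264 1
179 264 264 1
182 263 268 4
185 253 270 8
188 254 269 16
191 257 265 9
194 260 264 5
197 261 264 4
200 261 264 4
203 261 265 5
206 261 265 5
209 261 265 5
[array([262. , 188.6]), array([263.6, 188.7])]
[array([263.7, 212.2]), array([265.2, 212.3])]
```

send_rows(steps=[-1,1.5,-0.1,0,0,-1,3,-0.1,0,0,-1,4,-0.1,0,0,-1,4,-0.1,0,0,-1,3,-0.1,0,0,-1,1.5,0,0,0,-1,0,0,0,0,-1,0,0,0,0,-1,0,0,0,0])

```text
clock: 11.05
position: [0.5872, 0.0656, 0.1962]
ee_rot: [0.0, 0.746, 0.666, -0.0]
contact_force: [0.4, -0.1, -0.8]
width: 0.0186
gripper_force: 39.3
```

Run:
```python
from h import *
s=get_state();w=cam("wrist");sc=cam("scene");t=cam("top");print(s["position"],s["width"],Tt(s)[:3,:2].round(4).tolist())
o=np.zeros((600,800,3),np.uint8);o[:500,:400]=cv2.resize(sc["color"][160:260,305:385],(400,500),interpolation=0)
o[:400,400:]=cv2.resize(w["color"][160:360,220:420],(400,400),interpolation=0)
cv2.imwrite("pics/v5.png",o[:,:,::-1])
P=s["position"]
for z in(.018,.073):print("tool axis scene",np.round(proj(sc,P-[0,0,z]),1))
print("eye",np.round(proj(sc,np.array([.586,.068,.096])),1),"eye wrist",np.round(proj(w,np.array([.586,.068,.096])),1))
```

```text
[0.58720859 0.06564422 0.19624781] 0.018565693818561498 [[0.113, 0.9936], [0.9936, -0.113], [-0.0008, -0.0001]]
tool axis scene [349.2 196.4]
tool axis scene [347.6 220.3]
eye [348.1 231.2] eye wrist [322.3 200.8]
```

View pics/v5.png

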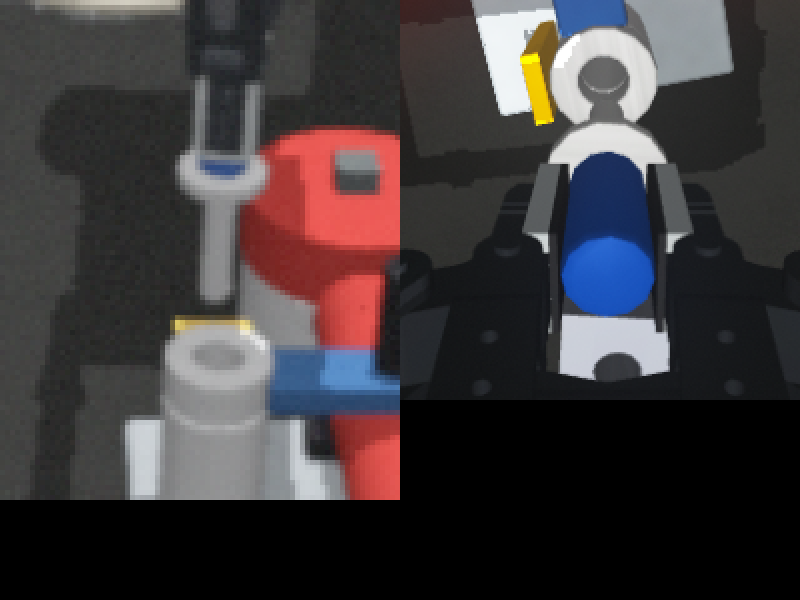

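Nose at scene (348,220), eye centre (348.5,231). The wrist view shows the eye a touch further along +y. I'll shift by about 1.8 mm and start in.

send_rows(steps=[-1,0.18,-0.1,0,0,-1,0,0,0.8,0,-1,0,0,0.8,0,-1,0,0,0.8,0,-1,0,0,0.6,0,-1,0,0,0.6,0,-1,0,0,0.5,0,-1,0,0,0,0,-1,0,0,0,0])

```text
clock: 12.1
position: [0.5865, 0.0689, 0.1553]
ee_rot: [0.0, 0.746, 0.666, 0.0]
contact_force: [-0.5, 0.6, -0.8]
width: 0.0187
gripper_force: 39.3
```

send_rows(steps=[-1,0,0,0.4,0,-1,0,0,0.4,0,-1,0,0,0.4,0,-1,0,0,0.4,0,-1,0,0,0.4,0,-1,0,0,0.4,0,-1,0,0,0,0,-1,0,0,0,0])

```text
clock: 12.9
position: [0.5864, 0.0689, 0.1312]
ee_rot: [-0.0, 0.746, 0.666, -0.0]
contact_force: [-1.0, -0.1, -0.8]
width: 0.0187
gripper_force: 39.3
```

No contact, nose well into the lug. Lowering the remaining ~17 mm.

send_rows(steps=[-1,0,0,0.4,0,-1,0,0,0.4,0,-1,0,0,0.4,0,-1,0,0,0.2,0,-1,0,0,0.1,0,-1,0,0,0,0,-1,0,0,0,0])

```text
clock: 13.6
position: [0.5866, 0.0689, 0.1164]
ee_rot: [0.0, 0.746, 0.666, 0.0]
contact_force: [-0.0, -0.3, -0.3]
width: 0.0189
gripper_force: 39.3
```

send_rows(steps=[-1,0,0,0.1,0,-1,0,0,0.1,0,-1,0,0,0.1,0,-1,0,0,0,0,-1,0,0,0,0])

```text
clock: 14.1
position: [0.587, 0.0689, 0.1142]
ee_rot: [0.0, 0.746, 0.666, 0.001]
contact_force: [-1.3, -0.1, 5.6]
width: 0.019
gripper_force: 39.8
```

Contact at the predicted height: the flange is down. Releasing and retreating.

send_rows(steps=[1,0,0,0,0,1,0,0,0,0,1,0,0,0,0,1,0,0,0,0,1,0,0,0,0,1,0,0,0,0,1,0,0,-2,0,1,0,0,-3,0,1,0,0,-3,0,1,0,0,-3,0,1,0,0,0,0,1,0,0,0,0])

```text
clock: 15.3
position: [0.5866, 0.0689, 0.2239]
ee_rot: [0.0, 0.746, 0.666, 0.001]
contact_force: [-0.6, -0.1, -1.2]
width: 0.0852
gripper_force: 0.0
```

Run:
```python
from h import *
s=get_state();w=cam("wrist");sc=cam("scene");print(s["position"],s["width"],s["contact_force"])
o=np.zeros((600,800,3),np.uint8);o[:400,:480]=cv2.resize(sc["color"][190:290,325:445],(480,400),interpolation=0)
o[:320,480:]=cv2.resize(w["color"][120:280,240:400],(320,320),interpolation=0)
cv2.imwrite("pics/v6.png",o[:,:,::-1])
print("flange underside z .096 / handle top .148 scene",proj(sc,np.array([.586,.068,.096])),proj(sc,np.array([.586,.068,.148])))
```

```text
[0.58663606 0.06891608 0.2238907 ] 0.08524215827317713 [-0.60470644 -0.07938638 -1.2364388 ]
flange underside z .096 / handle top .148 scene (np.float64(348.0972706839813), np.float64(231.2178623397891)) (np.float64(349.5385626433834), np.float64(209.46445166002016))
```

View pics/v6.png

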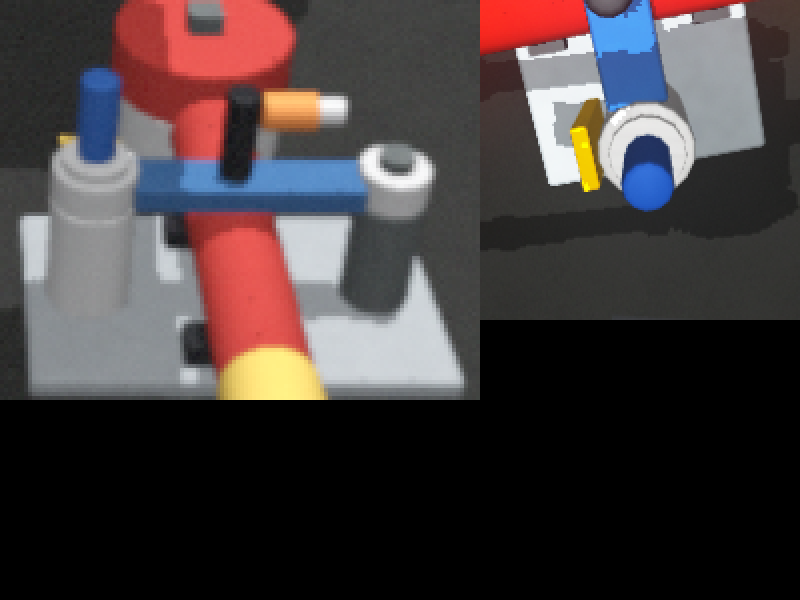

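The flange lies on the eye, with the pin's top at scene (349.5,209), matching the prediction for fully home. The bar is closed and the gripper is clear.

```bash
python3 -c "from rig import sign_off; print(sign_off())"
```

```text
the job is handed in; nothing more can be done
None
```

The bar is closed against its stop, the blue pin is fully home through the eye and lug with its flange down on the eye and released, and the job was handed in at about 15 s.

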